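# Index the take-off spout over to the next receiver

## Robot

A 6-joint arm with a two-finger parallel gripper is mounted at the origin on the work surface. World frame = base frame: x ahead of the robot, y to its left, z up, the work surface at z = 0. Lengths are in m, angles in degrees, forces in N, time in s.
With the tool pointing down it reaches from about 0.3 to 0.75 m from the base axis. Payload 8.5 kg.
Tool frame: the origin (TCP) lies at the very end of the fingers, on their centre line; the grasp point (between the pads) lies env.pinch_z behind it (env.pinch_z is the distance from the TCP to the grasp point, in m); z points along the fingers, y is the line along which they close (so a half turn about z gives the same grasp; the last joint's range is limited). The gripper opens to 85 mm and grips with 20 to 120 N. Pads are 22 mm wide; open, the fingers measure 114 mm over their backs; the gripper's body (76 mm by 85 mm) begins 54 mm behind the grasp point. The pads swing forward as they close: fully open they stand 13 mm farther back than shut.
Start: joints at [-80.403, 21.807, 74.336, -0, 83.858, -12.336], TCP at [0.205, -0.51, 0.231] pointing down, gripper open.
Joint ranges: [-178.18, 178.18], [-50.72, 133.34], [12.68, 142.11], [-81.47, 261.47], [9.98, 163.14], [-165.26, 165.26]. Speed limits (degrees/s): [136.94, 136.94, 180, 180, 180, 180].

## Interface

Orientations are given as a 3x3 rotation matrix whose columns are the frame's x, y, z axes.
In Python, from rig import telemetry, get_image, env gives the robot as it stands. The module is installed in compiled form; this text tells all that it offers.
- The arm moves only by the tool apply_moves, never from a script. Its argument "series" is a list of rows, each a list of 7 numbers: the shift along the tool's x, y, z in mm, then the turn, a rotation vector about the tool's x, y, z in degrees, then the opening, from 0 (shut) to 1 (fully open). A call has 1 to 12 rows; each row shifts and turns the commanded pose from where the row before left it, along the tool's axes as they then stand; what a row does not reach is not made up. A row lasts 1/8 s, in which the tool goes at most 62.5 mm and 10.7 degrees, less where a joint would pass 70% of its speed; a pose out of reach is approached as far as the arm can. A call with a gripper value outside its range is refused whole. The fingers move at their own pace and stop on an object; "grip_force" is the grip in N (left out, the last holds). Time passes only in rows, so rows that do not move let the fingers close. It gives the time, the measured TCP pose, the force, the opening and the grip force at its end, in the units of the state.
- telemetry.observe(): the state, without advancing time (a new reading comes with each control period).
- get_image(name): name is "scene" or "top"; returns a dict with "frame" (384x512x3 uint8, red, green, blue), "z_map" (384x512 float32, m along the optical axis (not along the pixel's ray), 0 where there is no reading), "vertical_fov" (degrees; the focal length in pixels is half the picture's height over the tangent of half this angle, whatever the lens; pixels are square), "cx", "cy" (the principal point, pixels), "eye" and "attitude" of the camera in the world. Camera axes: x right, y up, looking along -z (the intrinsics and any distortion apply to the point x, -y, -z); pixel columns grow to the right and rows downward; lengths in m; the calibration is good to about 2 mm. A picture is of the moment at which its call begins.
- env.close_job(): hands the job in; it is judged then, once.
The state is a dict: "time_s": time; "q": joint angles; "qvel": joint speeds; "joint_efforts": joint torques, N m; "position": TCP position; "tool_rot": TCP orientation; "ft_force": force on the tool from outside, world axes, zero at the start; "wrist_torque": the same for the moment, N m; "grip_width": finger opening in m; "gripper_force": force on a finger pad.
Only numpy, scipy, OpenCV 4.12 (cv2) and the standard library are available. Lean on these libraries where they do the work, as an engineer would, in place of code of your own. Each camera call takes 0.05 s, during which the arm holds its last target. There are 200 camera calls.

## Task

Move the column's take-off spout on from the amber jar to the white beaker standing next to it: hook a fingertip under the red pull ring, lift the spring index pin out of its hole, swing the arm one hole over towards the beaker, and let the pin drop fully home in that hole, so that the spout stands locked over the middle of the beaker. Only hook and push the ring gently; do not pinch it, and leave the beaker, the jars and everything else on the bench standing where they are.

Things in the scene. Friction and masses are not known exactly. Their poses are not given: they have to be found in the camera images.
- stand: fixed steel swivel stand on a 140 mm round foot; its origin is on the bench in the vertical pivot axis of the swinging arm, z up. Its x axis points horizontally away from the middle of the row of receivers: at the start the arm points along the stand's -x, roughly towards the robot
- middle_hole (a point): middle index hole, at the top face of the stand's steel index plate (fixed sector of radius 140 mm, 8 mm thick, top face 136 mm above the bench). Five 11 mm holes lie on a circle of radius 115 mm about the pivot, 24 degrees apart; the middle one is on the stand's -x side
- takeoff_arm (a joint): turn of the take-off arm about the pivot, rad; 0 = middle hole, where it starts (pin play about 0.014 either way), +0.419 and -0.419 = the next holes, stops at 0.95 either way. Positive is anticlockwise from above: the spout goes to the stand's -y. The swivel is stiff: the arm stays where it is left and takes about 2 N sideways at the ring
- bar_top (a point): top of the arm's flat bar beside the plunger, 115 mm from the pivot, 150 mm above the bench; the bar is 32 mm wide. A 19 mm steel pipe runs alongside, its axis 37 mm beside the bar's middle (on the stand's +y side), its top 188 mm above the bench
- index_pin (a joint): lift of the index pin, m; 0 = fully home, 0.020 = upper stop. Below about 0.011 it locks the arm; above, its round tip is clear of the hole. Let go between holes, it rides on the plate at 0.011 and snaps down by itself when a hole comes under it. A spring (with its weight) pulls it down: about 6 N at home, 9 N at the upper stop
- pull_ring: red wire ring fixed on top of the index pin, inner diameter 50 mm, wire 6 mm. Origin: centre of the opening, 225 mm above the bench and 95 mm from the pivot with the pin home. x runs through the opening from the outer side towards the pivot and 45 degrees downward (the ring leans back 45 degrees, its top nearer the pivot); y across; z in the ring's plane, to its top
- ring_foot (a point): where the pin's stem meets the bottom of the ring (28 mm below its centre in the ring's plane), 205 mm above the bench with the pin home, on the pin's axis. A finger goes in above this, tip tilted down and towards the pivot; behind the ring there is free space down to 35 mm below the ring's centre. Ring and stem are one piece and do not tip or turn on the arm
- spout_tip (a point): lower end of the white spout, 240 mm from the pivot, 128 mm above the bench; turns with the arm
- beaker: the white plastic beaker, open, 78 mm across the rim, 100 mm high, about 0.12 kg; origin at the centre of its underside. It stands under the spout's next position, on one side or the other of jar_mid
- beaker_rim (a point): centre of the beaker's mouth, 100 mm above the bench
- jar_mid: an open wide-mouthed amber glass jar, 72 mm across, 104 mm high; origin at its underside, in the middle; stands under the spout at the start
- jar_side: a second amber jar, the same as jar_mid; origin at its underside, in the middle; stands beside jar_mid, under the other neighbouring position of the spout (not the beaker's)
- flask: a conical clear flask with a cork, 88 mm across the foot, 130 mm high; origin at its underside, in the middle; a bystander
- wash_bottle: a white bottle with a green cap, 64 mm across, 170 mm high; origin at its underside, in the middle; a bystander
- brown_bottle: a brown bottle with a blue cap, 60 mm across, 120 mm high; origin at its underside, in the middle; a bystander
- tee_fitting: a white plastic pipe tee lying flat, 68 mm long, 30 mm high; origin at its underside, in the middle; a bystander
- spanner: a dark steel spanner lying flat, 170 mm long; origin at its underside, in the middle; a bystander
Things that resemble listed ones, but are neither listed nor needed, are in the scene too. What is shaped like the beaker but green or yellow is not meant.

How it is judged:
By the outcome, as a careful person would: the job done as asked, in the order asked, and still so for the second after the job is handed in, with the robot touching nothing.
It also fails if it takes over 54 s, if anything falls off the work surface, if the arm or the gripper's body presses on something with over 40 N, if the wrist force passes 120 N, or if a joint passes its speed limit or range.

## Working session

There is one attempt and no reset: what is moved stays moved. The work goes in short steps, Python scripts to look and compute and a tool call to move; the robot and the scene stay as the last step left them, time stands still between calls to the robot, and variables do not carry over. Pictures are saved under pics/ and viewed, at most 10 in all, crops included, and the job is handed in when it is done.

Besides the shell and the picture viewer there is one more tool, called after "Request:" by a JSON object that holds its "name" and its "arguments". apply_moves: Moves the arm, as the interface text tells. Its arguments: {"type":"object","properties":{"series":{"type":"array"},"grip_force":{"type":"number"}},"required":["series"]}

```bash
mkdir -p pics
cat > h.py <<'E'
import numpy as np, cv2
from rig import telemetry, get_image, env
def grab(n):
    d=get_image(n); np.savez(n+'.npz',**{k:np.array(v) for k,v in d.items()}); return d
def load(n): return dict(np.load(n+'.npz'))
def cloud(d):
    z=d['z_map']; H,W=z.shape; f=H/2/np.tan(np.radians(float(d['vertical_fov']))/2)
    u,v=np.meshgrid(np.arange(W),np.arange(H))
    P=np.stack([(u-d['cx'])/f*z,-(v-d['cy'])/f*z,-z],-1)
    return P@np.array(d['attitude']).T+np.array(d['eye'])
def save(img,n): cv2.imwrite('pics/'+n+'.png',cv2.cvtColor(img,cv2.COLOR_RGB2BGR))
E
python3 - <<'E'
from h import *
for n in('scene','top'):
    d=grab(n); print({k:v for k,v in d.items() if k not in('frame','z_map')}); save(cv2.resize(d['frame'],(768,576)),n+'0')
print(telemetry.observe(),env.pinch_z)
E
```

```text
{'vertical_fov': 53.4392498177859, 'cx': 253.0553059914939, 'cy': 194.38423539299058, 'eye': array([1.30067081, 0.39149602, 0.89750014]), 'attitude': array([[-0.4862141 , -0.57279605,  0.65992464],
       [ 0.87383556, -0.32103796,  0.36516577],
       [ 0.00269535,  0.75421436,  0.65662274]])}
{'vertical_fov': 44.14562615075608, 'cx': 259.24807254021005, 'cy': 189.6837288353823, 'eye': array([ 0.31405451, -0.02262656,  1.42241846]), 'attitude': array([[-0.00810794,  0.9815565 , -0.19100024],
       [-0.99980695, -0.01137606, -0.01602022],
       [-0.01789758,  0.19083348,  0.98145925]])}
{'time_s': 0.1, 'q': array([-8.04031334e+01,  2.18391330e+01,  7.43769226e+01,  5.95052242e-04,
        8.38583470e+01, -1.23343711e+01]), 'qvel': array([-0.01354866, -0.07350189, -0.16403809, -0.11192304, -0.0555209 ,
       -0.01542487]), 'joint_efforts': array([ 3.53576332e-03, -4.49220300e+01, -2.31656206e+01, -1.79253643e-04,
        3.66283493e-03,  1.42271330e-05]), 'position': array([ 0.20539288, -0.50994734,  0.23077528]), 'tool_rot': array([[ 9.27633210e-01,  3.73492416e-01, -2.06309499e-04],
       [ 3.73492362e-01, -9.27632369e-01,  1.28211899e-03],
       [ 2.87482348e-04, -1.26639117e-03, -9.99999157e-01]]), 'ft_force': array([-0.65252409, -0.03213821,  0.17543457]), 'wrist_torque': array([-0.0533402 , -0.00956213,  0.07941971]), 'gripper_force': 0.0, 'grip_width': 0.08561034197056173} 0.0187
```

View pics/scene0.png

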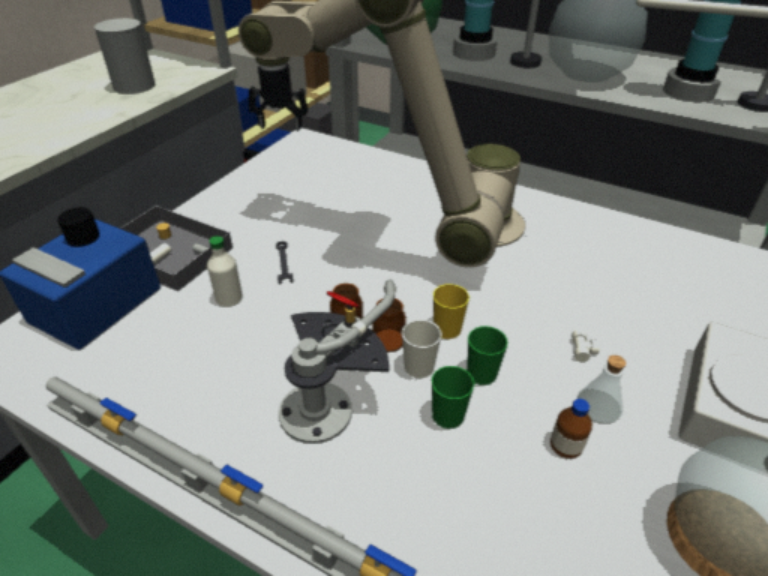

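View pics/top0.png

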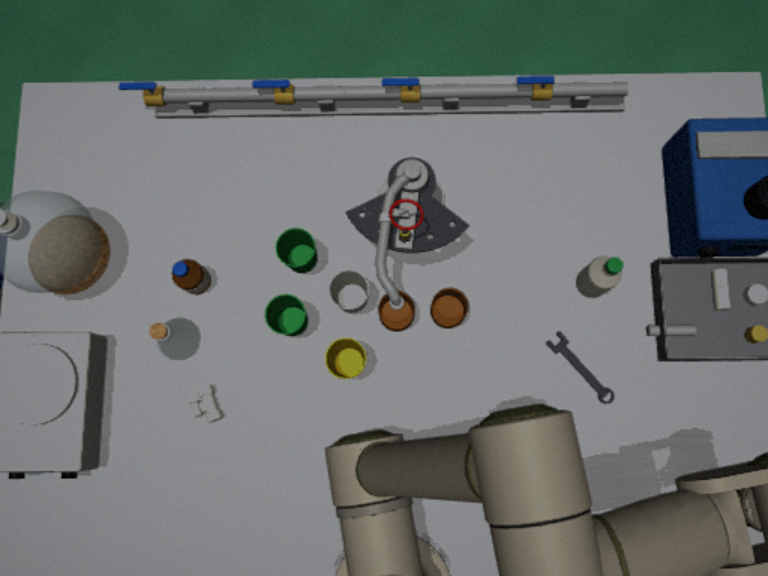

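The scene shows the stand at (310,400) and the red ring at (343,298). In the top view the ring is at (406,214) and the spout is over jar_mid at (396,310). 
Things that could be taken for the beaker, in top-view pixels: white (350,292), green (297,250) and (287,315), yellow (346,358). The only white one is at (350,292), next to jar_mid on the robot's left. The red ring is the only one of its kind.

Run:
```python
from h import *
from scipy.optimize import least_squares
for n in('top','scene'):
    d=load(n);P=cloud(d);f=d['frame'].astype(int);hsv=cv2.cvtColor(d['frame'],cv2.COLOR_RGB2HSV)
    z=P[...,2]; ok=d['z_map']>0
    near=ok&(P[...,0]>.3)&(P[...,0]<.9)&(abs(P[...,1])<.35)
    red=near&(f[...,0]>120)&(f[...,1]<50)&(f[...,2]<50)&(z>.17)
    R=P[red];print(n,'red',red.sum(),R.mean(0),R.min(0),R.max(0))
    # 3D circle fit
    # plate: dark top at z~.136
    pl=near&(abs(z-.136)<.006)&(f.sum(-1)<260); Q=P[pl]; print('plate',pl.sum(),Q.mean(0))
    # holes skip; jar/beaker rims
    for nm,(u,v) in dict(beaker=(350,285),jm=(396,310),js=(450,306)).items():
        if n=='top':
            u,v=u*2/3,v*2/3
            w=np.zeros_like(ok);w[int(v)-24:int(v)+24,int(u)-17:int(u)+18]=1
            m=w&(abs(z-(.1 if nm=='beaker' else .104))<.006);X=P[m]
            c=least_squares(lambda p:np.hypot(X[:,0]-p[0],X[:,1]-p[1])-p[2],[*X[:,:2].mean(0),.036],loss='soft_l1',f_scale=.003).x
            print(nm,m.sum(),c,X[:,2].mean())
    foot=near&(z>.003)&(z<.03)&(P[...,0]>.6)&(abs(P[...,1])<.15)
    X=P[foot];print('foot',foot.sum(),X.mean(0),X.min(0),X.max(0))
    hub=near&(z>.14)&(f.min(-1)>90);X=P[hub];print('pipe',hub.sum(),X.min(0),X.max(0))
d=load('top');save(cv2.resize(d['frame'][90:250,150:350],(800,640)[:2],interpolation=cv2.INTER_CUBIC)[:600],'cropTop')
```

```text
top red 48 [ 0.67517639 -0.03531452  0.23124562] [ 0.65176693 -0.06097946  0.20471411] [ 0.69225947 -0.00892053  0.25157   ]
plate 1570 [ 0.69276195 -0.04426196  0.13609364]
beaker 99 [0.56415729 0.07555783 0.03686621] 0.0998228024392574
jm 80 [ 0.53030588 -0.01432284  0.02698428] 0.10313777306938718
js 91 [ 0.53512366 -0.11710571  0.0268408 ] 0.10373762925938682
foot 1169 [0.75643293 0.01174826 0.00553728] [ 0.60031131 -0.14990445  0.00300022] [0.89989595 0.1498181  0.02865639]
pipe 1527 [ 0.30026149 -0.20804203  0.14281785] [0.79658788 0.02240501 0.68784715]
scene red 49 [ 0.67790884 -0.02994209  0.23036465] [ 0.65139921 -0.05642958  0.20639234] [ 0.69703127 -0.00360827  0.24723817]
plate 1518 [ 0.70268117 -0.02309797  0.1355198 ]
foot 1454 [ 0.77954133 -0.02626052  0.01250449] [ 0.60053342 -0.14593253  0.00300289] [0.89712432 0.14806113 0.02999751]
pipe 776 [ 0.52092965 -0.07153663  0.14519369] [0.79844386 0.02443052 0.23885318]
```

View pics/cropTop.png

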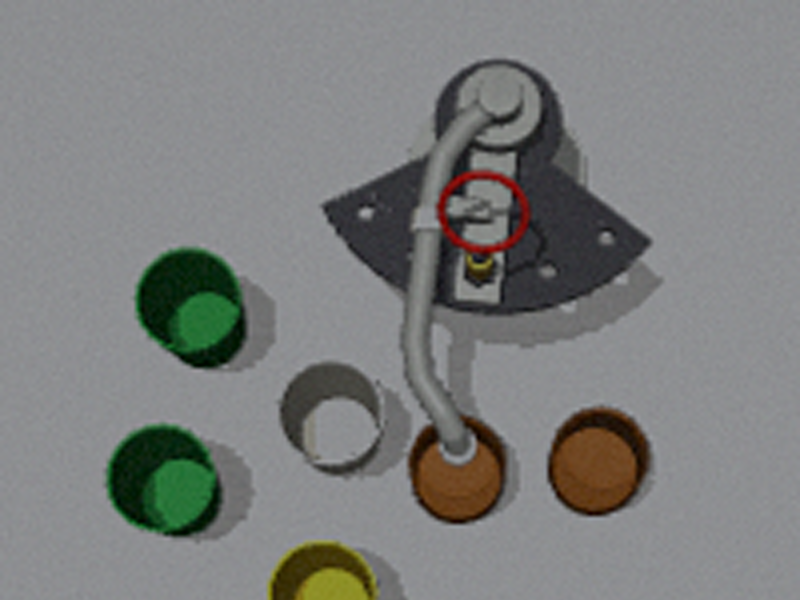

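The crop confirms it: the white beaker (330,415) stands left of jar_mid. The ring is at (484,212), and the pipe runs on the left (+y) side. So the arm swings to -0.419, towards world +y. Next I refine the stand pose by reprojecting the ring and plate in both cameras.

```bash
cat >> h.py <<'E'
def proj(d,X):
    f=192/np.tan(np.radians(float(d['vertical_fov']))/2)
    p=(np.asarray(X)-d['eye'])@np.array(d['attitude'])
    return np.stack([d['cx']-f*p[...,0]/p[...,2],d['cy']+f*p[...,1]/p[...,2]],-1)
t=np.linspace(0,2*np.pi,121)
def ringpts(px,py,yaw,th=0,lift=0):
    a=yaw+th; c,s=np.cos(a),np.sin(a); k=.5**.5
    l=np.stack([-.095+.028*k*np.cos(t),.028*np.sin(t),.225+lift+.028*k*np.cos(t)],-1)
    return np.stack([px+c*l[:,0]-s*l[:,1],py+s*l[:,0]+c*l[:,1],l[:,2]],-1)
def arcpts(px,py,yaw,r=.14,z=.136,h=60):
    a=yaw+np.pi+np.radians(np.linspace(-h,h,121)); return np.stack([px+r*np.cos(a),py+r*np.sin(a),0*a+z],-1)
def redpix(d):
    f=d['frame'].astype(int); P=cloud(d)
    m=(f[...,0]>80)&(f[...,0]>2.2*f[...,1])&(f[...,0]>2.2*f[...,2])&(P[...,2]>.17)&(P[...,0]>.5)&(P[...,0]<.85)&(abs(P[...,1])<.2)
    v,u=np.nonzero(m); return np.stack([u,v],-1)
E
python3 - <<'E'
from h import *
from scipy.optimize import least_squares
from scipy.spatial.distance import cdist
D={n:load(n) for n in('top','scene')}
for n,d in D.items():
    P=cloud(d); m=(abs(P[...,2])<.012)&(d['z_map']>0)&(P[...,0]>.2)&(P[...,0]<.9)
    v,u=np.nonzero(m); r=np.hypot(u-d['cx'],v-d['cy'])
    print(n,[(int(a),round(float(np.median(P[...,2][m][(r>=a)&(r<a+50)])*1000),2)) for a in range(0,250,50) if ((r>=a)&(r<a+50)).any()])
R={n:redpix(d) for n,d in D.items()}
# plate points: dark, z .136; arc edge = outermost by polar bin
def plate(d,p):
    P=cloud(d);f=d['frame'].astype(int).sum(-1)
    m=(abs(P[...,2]-.134)<.006)&(f<260)&(np.hypot(P[...,0]-p[0],P[...,1]-p[1])<.16)
    X=P[m]; a=np.arctan2(X[:,1]-p[1],-(X[:,0]-p[0])); r=np.hypot(X[:,0]-p[0],X[:,1]-p[1])
    return X,a,r
for names in(['top'],['scene'],['top','scene']):
    def cost(q):
        return np.concatenate([cdist(R[n],proj(D[n],ringpts(*q))).min(1) for n in names])
    out=[]
    for y0 in(-.1,.1,.2):
        s=least_squares(cost,[.77,-.03+.095*y0,y0],loss='soft_l1',f_scale=1); out.append(s)
    s=min(out,key=lambda s:s.cost); print(names,[len(R[n]) for n in names],s.x,s.cost,'ringC',ringpts(*s.x)[:-1].mean(0))
    
for n,d in D.items():
    P=cloud(d); p=np.array([.77,-.045])
    for it in range(6):
        X,a,r=plate(d,p); E=[]
        for b in np.radians(np.arange(-60,60,4)):
            k=(a>=b)&(a<b+.07)
            if k.sum()>4 and r[k].max()>.125: E.append(X[k][r[k].argmax()])
        E=np.array(E)
        s=least_squares(lambda q:np.hypot(E[:,0]-q[0],E[:,1]-q[1])-.139,p,loss='soft_l1',f_scale=.002); p=s.x
    X,a,r=plate(d,p); k=(r>.09)&(r<.13); lo,hi=np.percentile(a[k],[1,99])
    print(n,'pivot',p,len(E),'sector deg',np.degrees([lo,hi]),'mid',np.degrees((lo+hi)/2))
    f=d['frame'].astype(int); h=(np.abs(P[...,0]-.78)<.06)&(abs(P[...,1]+.04)<.06)&(P[...,2]>.19)&(f.min(-1)>80)
    print(' hub top',h.sum(),P[h].mean(0) if h.any() else '')
E
```

```text
top [(0, 0.5), (50, 0.32), (100, 0.22), (150, 0.29), (200, 0.72)]
scene [(0, -0.67), (50, -0.31), (100, -0.25), (150, -0.36), (200, -0.42)]
['top'] [115] [ 0.76634734 -0.04861437 -0.16156551] 17.25345014036956 ringC [ 0.67258456 -0.03333234  0.225     ]
['scene'] [67] [ 0.76764532 -0.04558378 -0.16806448] 8.58699468552517 ringC [ 0.67398383 -0.02969271  0.225     ]
['top', 'scene'] [115, 67] [ 0.76635001 -0.04921322 -0.16822353] 26.69508164698926 ringC [ 0.67269105 -0.03330726  0.225     ]
top pivot [ 0.76635926 -0.0461329 ] 27 sector deg [-49.03281646  63.42338132] mid 7.195282426306807
 hub top 76 [ 0.76285496 -0.04316956  0.1923805 ]
scene pivot [ 0.76823162 -0.04324556] 22 sector deg [-49.14680111  64.51019806] mid 7.681698474499281
 hub top 62 [ 0.76846287 -0.04146768  0.19132252]
```

```bash
cat >> h.py <<'E'
from scipy.spatial.transform import Rotation as Ro, Slerp
YAW=-.131; PIV=np.array([.767,-.045,0])
def Rt(yaw):
    k=.5**.5
    return Ro.from_euler('z',yaw).as_matrix()@np.array([[k,0,k],[0,-1,0],[k,0,-k]])
def ringC(th=0,lift=0): return PIV+Ro.from_euler('z',YAW+th).apply([-.095,0,.225+lift])
def plan(p0,R0,way,op=0):
    """way: list of (p,R,n)"""
    for p1,R1,n in way:
        S=Slerp([0,1],Ro.from_matrix([R0,R1])); p,R=p0,R0
        rows=[]
        for i in range(1,n+1):
            Rn=S(i/n).as_matrix(); pn=p0+(p1-p0)*i/n
            a=R.T@(pn-p)*1000; w=np.degrees(Ro.from_matrix(R.T@Rn).as_rotvec())
            a,w=np.round(a,1),np.round(w,2); rows.append([*map(float,a),*map(float,w),op])
            p=p+R@a/1000; R=R@Ro.from_rotvec(w,degrees=True).as_matrix()
        print(str(rows).replace(' ','')); p0,R0=p,R
def now():
    o=telemetry.observe(); return o['position'],o['tool_rot']
E
python3 - <<'E'
from h import *
p,R=now(); R1=Rt(YAW); n=R1[:,2]
plan(p,R,[(np.array([.40,-.36,.36]),R,6),(ringC()-.09*n,R1,12)])
E
```

```text
[[39.4,-11.1,-21.5,-0.0,0.0,-0.0,0],[39.5,-11.1,-21.5,-0.0,0.0,-0.0,0],[39.4,-11.1,-21.5,-0.0,0.0,-0.0,0],[39.4,-11.1,-21.5,-0.0,0.0,-0.0,0],[39.4,-11.1,-21.6,-0.0,0.0,-0.0,0],[39.5,-11.1,-21.5,-0.0,0.0,-0.0,0]]
[[26.7,-19.4,6.0,-0.97,3.67,2.32,0],[25.4,-20.6,7.3,-0.97,3.66,2.32,0],[24.0,-21.7,8.5,-0.97,3.67,2.33,0],[22.6,-22.8,9.7,-0.97,3.66,2.32,0],[21.0,-23.9,10.6,-0.96,3.67,2.32,0],[19.2,-24.9,11.5,-0.97,3.66,2.32,0],[17.5,-25.8,12.3,-0.97,3.67,2.32,0],[15.7,-26.7,12.9,-0.97,3.66,2.33,0],[13.6,-27.5,13.4,-0.97,3.67,2.32,0],[11.7,-28.3,13.7,-0.97,3.67,2.32,0],[9.6,-28.9,13.9,-0.97,3.66,2.32,0],[7.6,-29.6,13.9,-0.97,3.67,2.33,0]]
```

Request:
{"name": "apply_moves", "arguments": {"series": [[39.4,-11.1,-21.5,0,0,0,0],[39.5,-11.1,-21.5,0,0,0,0],[39.4,-11.1,-21.5,0,0,0,0],[39.4,-11.1,-21.5,0,0,0,0],[39.4,-11.1,-21.6,0,0,0,0],[39.5,-11.1,-21.5,0,0,0,0]], "grip_force": 20}}

```text
time_s: 0.85
position: [0.4009, -0.359, 0.3608]
tool_rot: [[0.928, 0.373, -0.0], [0.373, -0.928, 0.001], [-0.0, -0.001, -1.0]]
ft_force: [-0.1, 0.7, 0.0]
grip_width: 0.0002
gripper_force: 0.0
```

Request:
{"name": "apply_moves", "arguments": {"series": [[26.7,-19.4,6.0,-0.97,3.67,2.32,0],[25.4,-20.6,7.3,-0.97,3.66,2.32,0],[24.0,-21.7,8.5,-0.97,3.67,2.33,0],[22.6,-22.8,9.7,-0.97,3.66,2.32,0],[21.0,-23.9,10.6,-0.96,3.67,2.32,0],[19.2,-24.9,11.5,-0.97,3.66,2.32,0],[17.5,-25.8,12.3,-0.97,3.67,2.32,0],[15.7,-26.7,12.9,-0.97,3.66,2.33,0],[13.6,-27.5,13.4,-0.97,3.67,2.32,0],[11.7,-28.3,13.7,-0.97,3.67,2.32,0],[9.6,-28.9,13.9,-0.97,3.66,2.32,0],[7.6,-29.6,13.9,-0.97,3.67,2.33,0]]}}

```text
time_s: 2.35
position: [0.61, -0.0234, 0.2883]
tool_rot: [[0.699, -0.132, 0.702], [-0.093, -0.991, -0.094], [0.709, 0.0, -0.706]]
ft_force: [0.6, -0.6, 0.2]
grip_width: -0.0001
gripper_force: 0.0
```

Request:
{"name": "apply_moves", "arguments": {"series": [[0,0,0,0,0,0,0],[0,0,0,0,0,0,0]]}}

```text
time_s: 2.6
position: [0.6097, -0.0247, 0.2888]
tool_rot: [[0.701, -0.13, 0.701], [-0.091, -0.991, -0.093], [0.707, 0.002, -0.707]]
ft_force: [1.3, -0.0, -0.4]
grip_width: -0.0003
gripper_force: 0.0
```

Run:
```python
from h import *
p,R=now(); print(p,R.round(3),telemetry.observe()['grip_width'],'target',ringC()-.09*Rt(YAW)[:,2],'err tool mm',R.T@(ringC()-p)*1000)
d=grab('scene'); t=grab('top')
for x in (d,t): print(proj(x,p),proj(x,ringC()))
a=cv2.resize(d['frame'][100:250,160:310],(400,400),interpolation=cv2.INTER_CUBIC)
b=cv2.resize(t['frame'][100:250,200:350],(400,400),interpolation=cv2.INTER_CUBIC)
save(np.hstack([a,b]),'pre')
```

```text
[ 0.60965281 -0.02465784  0.28876989] [[ 0.701 -0.13   0.701]
 [-0.091 -0.991 -0.093]
 [ 0.707  0.002 -0.707]] -0.0002929088006556946 target [ 0.60971965 -0.0242776   0.28863961] err tool mm [-6.44225681e-02 -4.62343851e-01  9.01035064e+01]
[241.96181908 167.77460634] [227.72649067 198.69645938]
[267.31745639 159.78101871] [270.09319027 142.56748257]
```

View pics/pre.png

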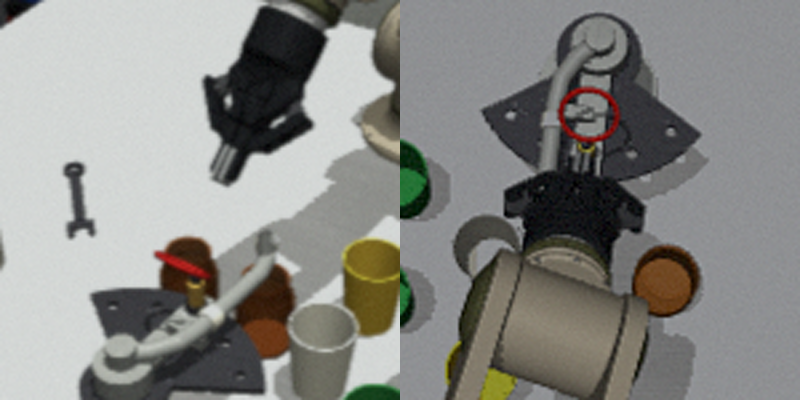

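The tip is at about (222,178) in the left crop, and the shut fingers point at the ring, at (183,264) left and (589,114) right. The predictions match to 1–2 px. I go nearer and check again.

Request:
{"name": "apply_moves", "arguments": {"series": [[0,0,10,0,0,0,0],[0,0,15,0,0,0,0],[0,0,15,0,0,0,0],[0,0,15,0,0,0,0],[0,0,10,0,0,0,0],[0,0,5,0,0,0,0],[0,0,0,0,0,0,0]]}}

```text
time_s: 3.58
position: [0.6589, -0.0309, 0.239]
tool_rot: [[0.701, -0.131, 0.701], [-0.092, -0.991, -0.093], [0.707, 0.001, -0.707]]
ft_force: [-0.1, -0.6, 0.6]
grip_width: -0.0001
gripper_force: 0.0
```

Run:
```python
from h import *
p,R=now(); print('err tool mm',R.T@(ringC()-p)*1000)
d=grab('scene'); t=grab('top')
for x,(u,v) in ((d,(200,160)),(t,(245,120))):
    print((proj(x,p)-(u,v))*8,(proj(x,ringC())-(u,v))*8)
a=cv2.resize(d['frame'][160:220,200:250],(400,480),interpolation=cv2.INTER_CUBIC)
b=cv2.resize(t['frame'][120:180,245:295],(400,480),interpolation=cv2.INTER_CUBIC)
save(np.hstack([a,b]),'near')
```

```text
err tool mm [ 0.02419997 -0.14469079 19.82727571]
[246.77304112 255.23760193] [221.81192539 309.57167506]
[196.21225499 209.54229616] [200.74552218 180.53986058]
```

View pics/near.png

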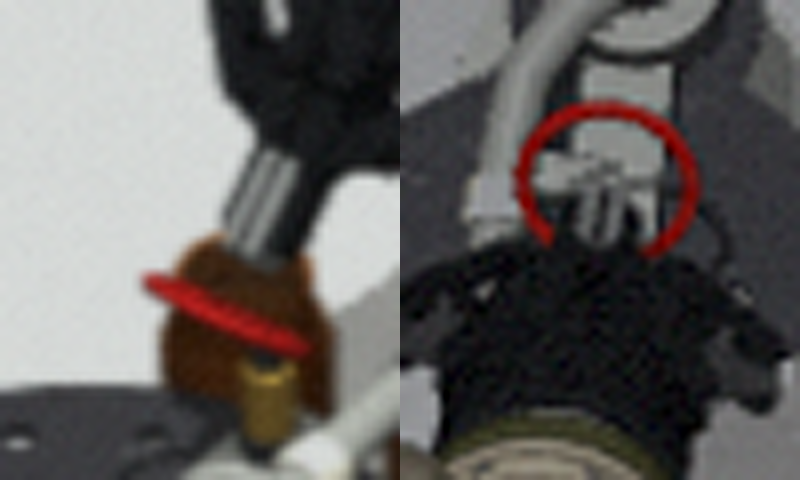

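Left crop: the tip at (250,255) is just above the ring at (228,315). Right crop: the fingers (600) sit about 1 px left of the ring's centre (608). I correct by 2 mm and insert.

Request:
{"name": "apply_moves", "arguments": {"series": [[0,1,5,0,0,0,0],[0,1,5,0,0,0,0],[0,0,5,0,0,0,0],[0,0,5,0,0,0,0],[0,0,5,0,0,0,0],[0,0,5,0,0,0,0],[0,0,5,0,0,0,0],[0,0,5,0,0,0,0],[0,0,0,0,0,0,0]]}}

```text
time_s: 4.8
position: [0.6867, -0.0367, 0.2105]
tool_rot: [[0.701, -0.131, 0.701], [-0.092, -0.991, -0.093], [0.707, 0.001, -0.707]]
ft_force: [0.1, 0.6, -0.0]
grip_width: 0.0001
gripper_force: 0.0
```

Run:
```python
from h import *
p,R=now(); o=telemetry.observe(); print('err tool mm',R.T@(ringC()-p)*1000,o['ft_force'],R.T@[0,0,1.])
d=grab('scene'); t=grab('top')
a=cv2.resize(d['frame'][160:220,200:250],(400,480),interpolation=cv2.INTER_CUBIC)
b=cv2.resize(t['frame'][120:180,245:295],(400,480),interpolation=cv2.INTER_CUBIC)
save(np.hstack([a,b]),'in')
```

```text
err tool mm [  0.11444025  -2.20179256 -20.3449266 ] [ 0.10944254  0.62812017 -0.00475207] [ 0.7070471   0.00118546 -0.70716546]
```

View pics/in.png

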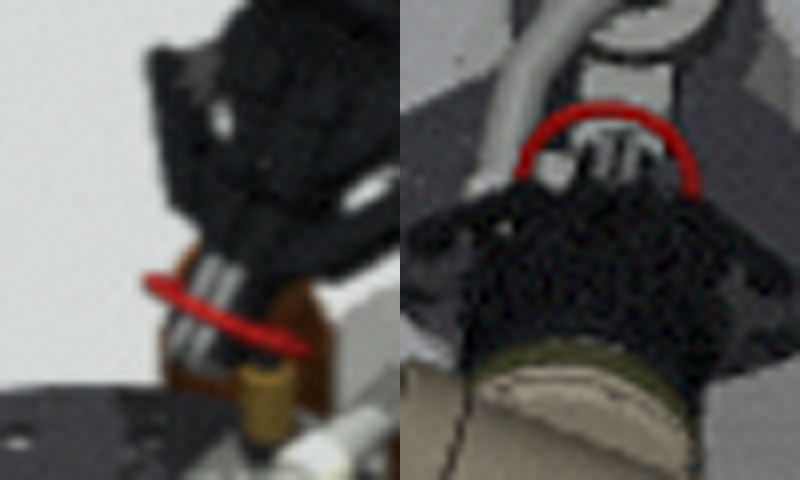

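The finger is through the ring, with no contact force. I take up the gap along tool x, watching the force.

Request:
{"name": "apply_moves", "arguments": {"series": [[2,0,0,0,0,0,0],[2,0,0,0,0,0,0],[2,0,0,0,0,0,0],[1,0,0,0,0,0,0],[1,0,0,0,0,0,0],[0,0,0,0,0,0,0]]}}

```text
time_s: 5.65
position: [0.6922, -0.0374, 0.2166]
tool_rot: [[0.701, -0.131, 0.701], [-0.092, -0.991, -0.093], [0.707, 0.001, -0.707]]
ft_force: [-0.2, -0.1, 0.2]
grip_width: -0.0
gripper_force: 0.0
```

Request:
{"name": "apply_moves", "arguments": {"series": [[1,0,0,0,0,0,0],[1,0,0,0,0,0,0],[0,0,0,0,0,0,0]]}}

```text
time_s: 6.02
position: [0.6937, -0.0376, 0.2181]
tool_rot: [[0.701, -0.131, 0.701], [-0.091, -0.991, -0.093], [0.708, 0.001, -0.707]]
ft_force: [0.1, -0.8, -0.5]
grip_width: -0.0
gripper_force: 0.0
```

Request:
{"name": "apply_moves", "arguments": {"series": [[1,0,0,0,0,0,0],[1,0,0,0,0,0,0],[0,0,0,0,0,0,0]]}}

```text
time_s: 6.4
position: [0.6948, -0.0376, 0.2191]
tool_rot: [[0.702, -0.131, 0.701], [-0.092, -0.991, -0.093], [0.707, 0.001, -0.708]]
ft_force: [-1.8, 0.0, -1.2]
grip_width: -0.0
gripper_force: 0.7
```

Contact. Now I lift vertically.

Request:
{"name": "apply_moves", "arguments": {"series": [[1.4,0,-1.4,0,0,0,0],[1.4,0,-1.4,0,0,0,0],[0,0,0,0,0,0,0]]}}

```text
time_s: 6.78
position: [0.6945, -0.0374, 0.2226]
tool_rot: [[0.702, -0.13, 0.7], [-0.092, -0.991, -0.093], [0.706, 0.001, -0.708]]
ft_force: [-2.1, 1.9, -5.6]
grip_width: 0.0002
gripper_force: 3.0
```

Request:
{"name": "apply_moves", "arguments": {"series": [[1.4,0,-1.4,0,0,0,0],[1.4,0,-1.4,0,0,0,0],[1.4,0,-1.4,0,0,0,0],[0,0,0,0,0,0,0]]}}

```text
time_s: 7.28
position: [0.6946, -0.0375, 0.2291]
tool_rot: [[0.702, -0.13, 0.7], [-0.092, -0.991, -0.093], [0.707, 0.001, -0.708]]
ft_force: [-5.0, 2.2, -7.0]
grip_width: -0.0001
gripper_force: 4.2
```

Request:
{"name": "apply_moves", "arguments": {"series": [[1.4,0,-1.4,0,0,0,0],[1.4,0,-1.4,0,0,0,0],[1.4,0,-1.4,0,0,0,0],[0,0,0,0,0,0,0]]}}

```text
time_s: 7.78
position: [0.6946, -0.0375, 0.235]
tool_rot: [[0.702, -0.13, 0.7], [-0.092, -0.991, -0.093], [0.706, 0.001, -0.708]]
ft_force: [-4.7, 1.4, -8.3]
grip_width: 0.0001
gripper_force: 4.4
```

```bash
cat > st.py <<'E'
from h import *
from scipy.optimize import least_squares
from scipy.spatial.distance import cdist
p,R=now(); o=telemetry.observe()
D=[grab('scene'),grab('top')]; Q=[redpix(d) for d in D]
s=least_squares(lambda q:np.concatenate([cdist(r,proj(d,ringpts(PIV[0]+q[2]*.01,PIV[1]+q[3]*.01,YAW,q[0],q[1]*.01))).min(1) for r,d in zip(Q,D) if len(r)]+[np.array(q[2:])*20]),[float(__import__('sys').argv[1]),.5,0,0],loss='soft_l1')
print('t',o['time_s'],'pos',p,'F',o['ft_force'].round(1),'th',s.x[0],'lift mm',s.x[1]*10,[len(r) for r in Q],s.cost)
E
python3 st.py 0
```

```text
t 7.775 pos [ 0.69459657 -0.03750144  0.23498394] F [-4.7  1.4 -8.3] th 0.005762103696397072 lift mm 13.107127800235151 [55, 44] 14.240515203934436
```

Lift is about 13 mm and the arm is still at 0. I go 2 mm more and plan the arc.

Request:
{"name": "apply_moves", "arguments": {"series": [[1.4,0,-1.4,0,0,0,0],[0,0,0,0,0,0,0]]}}

```text
time_s: 8.12
position: [0.6946, -0.0375, 0.237]
tool_rot: [[0.702, -0.13, 0.7], [-0.092, -0.991, -0.093], [0.707, 0.001, -0.708]]
ft_force: [-4.7, 1.7, -7.9]
grip_width: -0.0
gripper_force: 4.7
```

Run:
```python
from h import *
p,R=now(); print(p)
Z=Ro.from_euler('z',-2,degrees=True); p2=PIV+Z.apply(p-PIV)
print((R.T@(p2-p)*1000).round(2), (R.T@[0,0,-2.]).round(3))
```

```text
[ 0.69462905 -0.0375369   0.23698332]
[-0.02 -2.54 -0.02] [-1.413 -0.002  1.415]
```

Request:
{"name": "apply_moves", "arguments": {"series": [[0,-2.5,0,-1.41,0,1.41,0],[0,-2.5,0,-1.41,0,1.41,0],[0,-2.5,0,-1.41,0,1.41,0],[0,-2.5,0,-1.41,0,1.41,0],[0,-2.5,0,-1.41,0,1.41,0],[0,0,0,0,0,0,0]]}}

```text
time_s: 8.88
position: [0.697, -0.0254, 0.2367]
tool_rot: [[0.675, -0.301, 0.673], [-0.212, -0.954, -0.214], [0.706, 0.001, -0.708]]
ft_force: [-7.2, -0.3, -9.2]
grip_width: -0.0003
gripper_force: 4.9
```

```bash
python3 st.py -0.1
```

```text
t 8.875 pos [ 0.69698854 -0.02539108  0.2366665 ] F [-7.2 -0.3 -9.2] th -0.14938781303158827 lift mm 14.991133337488938 [60, 43] 17.01893493235593
```

The arm follows. I continue.

Request:
{"name": "apply_moves", "arguments": {"series": [[0,-2.5,0,-1.41,0,1.41,0],[0,-2.5,0,-1.41,0,1.41,0],[0,-2.5,0,-1.41,0,1.41,0],[0,-2.5,0,-1.41,0,1.41,0],[0,-2.5,0,-1.41,0,1.41,0],[0,0,0,0,0,0,0]]}}

```text
time_s: 9.72
position: [0.7015, -0.0135, 0.2364]
tool_rot: [[0.628, -0.462, 0.626], [-0.327, -0.887, -0.327], [0.706, 0.001, -0.708]]
ft_force: [-8.0, 1.5, -7.8]
grip_width: -0.0002
gripper_force: 5.4
```

```bash
python3 st.py -0.3
```

```text
t 9.725 pos [ 0.7014867  -0.01347301  0.23640119] F [-8.   1.5 -7.8] th -0.3306602042738026 lift mm 15.157053166821086 [67, 47] 20.814273091084523
```

Request:
{"name": "apply_moves", "arguments": {"series": [[0,-2.5,0,-1.41,0,1.41,0],[0,-1.3,0,-0.7,0,0.7,0],[0,0,0,0,0,0,0],[-2,0,2,0,0,0,0],[-2,0,2,0,0,0,0],[-2,0,2,0,0,0,0],[-2,0,2,0,0,0,0],[-2,0,2,0,0,0,0],[-2,0,0,0,0,0,0],[-2,0,0,0,0,0,0],[-2,0,0,0,0,0,0],[0,0,0,0,0,0,0]]}}

```text
time_s: 11.32
position: [0.7009, -0.0085, 0.2202]
tool_rot: [[0.608, -0.506, 0.612], [-0.357, -0.862, -0.359], [0.71, -0.0, -0.705]]
ft_force: [-0.4, -0.3, 1.0]
grip_width: -0.0001
gripper_force: 0.0
```

```bash
python3 st.py -0.38
python3 - <<'E'
from h import *
d=load('scene');t=load('top');p,R=now()
print(R.T@(ringC(-.38,.011)-p)*1000)
a=cv2.resize(d['frame'][150:220,210:270],(400,467),interpolation=cv2.INTER_CUBIC)
b=cv2.resize(t['frame'][115:185,235:295],(400,467),interpolation=cv2.INTER_CUBIC)
save(np.hstack([a,b]),'low')
E
```

```text
t 11.325 pos [ 0.7008728  -0.00850628  0.22017694] F [-0.4 -0.3  1. ] th -0.3949511037494906 lift mm -0.64707088392724 [66, 47] 19.146486561814672
[ -2.09885365  -0.25267943 -25.13852899]
```

View pics/low.png

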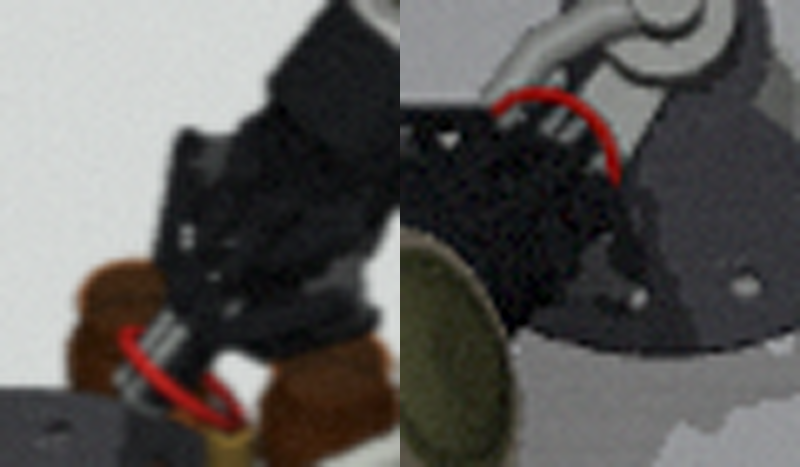

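The ring has come down (fitted lift about 0) at about -0.40 rad, with no force on the finger. The pin seems to have snapped in. I centre the finger in the opening, withdraw along its axis, then check unobstructed.

Request:
{"name": "apply_moves", "arguments": {"series": [[-3,0,0,0,0,0,0],[-3,0,0,0,0,0,0],[-3,0,0,0,0,0,0],[0,0,-5,0,0,0,0],[0,0,-8,0,0,0,0],[0,0,-8,0,0,0,0],[0,0,-10,0,0,0,0],[0,0,-15,0,0,0,0],[0,0,-20,0,0,0,0],[0,0,-20,0,0,0,0],[0,0,-20,0,0,0,0],[0,0,-20,0,0,0,0]]}}

```text
time_s: 12.92
position: [0.6169, 0.0407, 0.3027]
tool_rot: [[0.609, -0.506, 0.61], [-0.357, -0.862, -0.359], [0.708, 0.001, -0.706]]
ft_force: [-0.0, 1.0, -1.2]
grip_width: -0.0
gripper_force: 0.0
```

Request:
{"name": "apply_moves", "arguments": {"series": [[0,20,-30,0,0,0,0],[0,40,-30,0,0,0,0],[0,50,-20,0,0,0,0],[0,50,-10,0,0,0,0],[0,50,-10,0,0,0,0],[0,40,0,0,0,0,0],[0,0,0,0,0,0,0],[0,0,0,0,0,0,0]]}}

```text
time_s: 13.92
position: [0.4301, -0.139, 0.3727]
tool_rot: [[0.609, -0.507, 0.61], [-0.357, -0.862, -0.359], [0.708, 0.001, -0.706]]
ft_force: [0.3, -0.0, 0.4]
grip_width: -0.0001
gripper_force: 0.0
```

```bash
python3 st.py -0.4
python3 - <<'E'
from h import *
d=load('scene');t=load('top')
a=cv2.resize(d['frame'][150:300,170:320],(400,400),interpolation=cv2.INTER_CUBIC)
b=cv2.resize(t['frame'][90:240,180:330],(400,400),interpolation=cv2.INTER_CUBIC)
save(np.hstack([a,b]),'out')
for th in(-.419,): 
  s=PIV+Ro.from_euler('z',YAW+th).apply([-.24,0,.128]); print(s, proj(t,s))
E
```

```text
t 13.925 pos [ 0.43013331 -0.13904551  0.37265803] F [ 0.3 -0.   0.4] th -0.39327731208089134 lift mm -0.556343989603157 [89, 105] 28.93804455336116
[0.56239411 0.08044493 0.128     ] [229.86017793 191.2739287 ]
```

View pics/out.png

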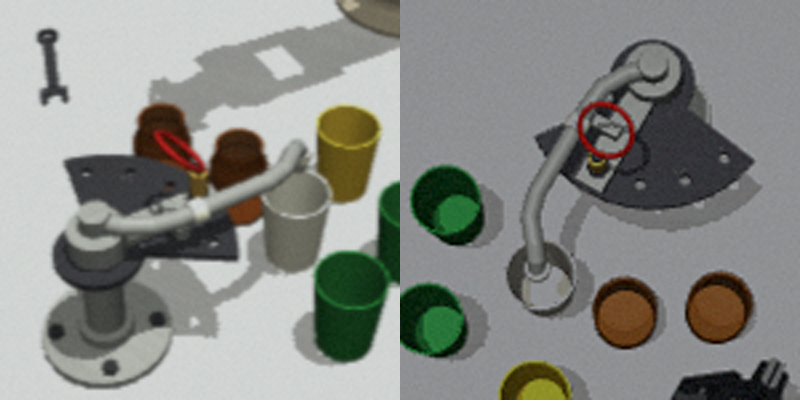

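The picture shows the spout over the middle of the white beaker (540,275). The ring is down (fitted lift about 0), the vacated holes are visible at (640,185), and the jars stand where they were. The robot is clear, so I hand in.

```bash
python3 -c "
from rig import env
print(env.close_job())"
```

```text
the job is handed in; nothing more can be done
None
```

The job is handed in at about 14 s: the final pictures show the spout over the white beaker, the index pin down in the next hole, the beaker and jars unmoved, and the robot clear of everything.

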